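Spray the baking moulds with release oil

ROBOT

A 6-joint arm with a two-finger parallel gripper is mounted at the origin on the work surface. World frame = base frame: x ahead of the robot, y to its left, z up, the work surface at z = 0. Lengths are in m, angles in degrees, forces in N, time in s.
With the tool pointing down it reaches from about 0.4 to 0.825 m from the base axis. Payload 7 kg.
Tool frame: the origin (TCP) lies midway between the tips of the shut fingers; the grasp point (between the pads) lies ctrl.grasp_offset behind it (ctrl.grasp_offset is the distance from the TCP to the grasp point, in m); z points along the fingers, y is the line along which they close (so a half turn about z gives the same grasp; the last joint's range is limited). The gripper opens to 88 mm and grips with 3 to 60 N. Pads are 19 mm wide; open, the fingers measure 130 mm over their backs; the gripper's body (78 mm by 193 mm) begins 47 mm behind the grasp point.
Start: joints at [-57.462, 20.546, 0.682, 0, -70.136, -16.507], TCP at [0.186, -0.649, 0.227] pointing down, gripper open.
Joint ranges: [-176.03, 176.03], [-82.01, 121.73], [-58.28, 71.71], [-173.87, 95.51], [-174.79, -0.11], [-173.66, 173.66]. Speed limits (degrees/s): [136.94, 136.94, 172.46, 180, 180, 180].

INTERFACE

Orientations are given as [roll, pitch, yaw] about the fixed x, y, z axes, in that order (R = Rz(yaw) Ry(pitch) Rx(roll)).
In Python, from plant import ctrl gives the robot as it stands. The module is installed in compiled form; this text tells all that it offers.
- The arm moves only by the tool send_rows, never from a script. Its argument "increments" is a list that holds one entry, the list of rows, each a list of 4 numbers: the shift along the world's x, y, z normalised to -1 to 1, where 1 is 0.2 m, then the turn about the world's z normalised to -1 to 1, where 1 is 1.5 rad. In form: [[[x, y, z, roll], ...]]. A call has 1 to 12 rows; each row is the pose to reach, as a shift and turn from the pose commanded when the call began; what a row does not reach only later rows make up. A row lasts 1/8 s, in which the tool goes at most 62.5 mm and 10.7 degrees, less where a joint would pass 70% of its speed; a pose out of reach is approached as far as the arm can. A call with a number of a shift or a turn outside -1 to 1 is refused whole. A call with a gripper value outside its range is refused whole. "jaw" is the opening, from 0 (shut) to 1 (fully open), set as the call begins (left out, the last holds). The fingers move at their own pace and stop on an object; the grip force is fixed at half the most. Time passes only in rows, so rows that repeat a pose let the fingers close. It gives the time, the measured TCP pose, the force, the opening and the grip force at its end, in the units of the state.
- ctrl.get_obs(): the state, without advancing time (a new reading comes with each control period).
- ctrl.snapshot(name): name is "side" or "top"; returns the picture (400x640x3 uint8, red, green, blue); there is no depth.
- ctrl.calibration(name): a dict with "mtx" (3x3 intrinsics, pixels), "eye" and "attitude" of the camera in the world. Camera axes: x right, y up, looking along -z (the intrinsics and any distortion apply to the point x, -y, -z); pixel columns grow to the right and rows downward; lengths in m; the calibration is good to about 2 mm. A picture is of the moment at which its call begins. calibration takes no time and is no camera call.
- ctrl.close_job(): hands the job in; it is judged then, once.
Trained networks look in the newest picture that a camera, given by its name, has taken for a name from the list of things; names that differ only in an ending like _2 or _b are one class to them, and where a whole thing is asked for, a point or a joint stands for the part that bears it (a point fixed in the world has none). Each returns a list of dicts, best first, with "conf" (0 to 1); they miss things now and then, are a little off and sometimes report something else, mostly with a low value. They report only what shows in the picture. A call takes as long as a camera call. They do not tell look-alikes from the thing itself.
- ctrl.trace(thing, camera): "mask" (400x640 bool, what is visible of it) and "bbox" ([left, top, right, bottom] in pixels, round what is visible of it).
- ctrl.spot_point(thing, camera): "pixel" ([row, column] in pixels: a listed point, or the origin of a listed thing).
The state is a dict: "clock": time; "joint_pos": joint angles; "qvel": joint speeds; "tau": joint torques, N m; "tool_pos": TCP position; "orientation": TCP orientation; "force": force on the tool from outside, world axes, zero at the start; "moment": the same for the moment, N m; "opening": finger opening in m; "gripper_force": force on a finger pad.
Only numpy, scipy, OpenCV 4.12 (cv2) and the standard library are available. Lean on these libraries where they do the work, as an engineer would, in place of code of your own. Each camera call takes 0.05 s, during which the arm holds its last target. There are 200 camera calls.

TASK

Get the baking moulds oiled for the oven: move the grill press off the spray tray and stand it in the middle of the cork trivet, then stand all the moulds from the chopping board upright on the spray tray. With all of them there, press the oil canister's cap all the way down for a moment and let it spring back, then move every mould upright onto the baking sheet. Leave the other things on the table where they are.

Things in the scene. Friction and masses are not known exactly. Their poses are not given: they have to be found in the camera images.
- station: Fixed spray station: a square steel tray 180 x 180 mm (floor 4 mm thick, rim 12 mm high, 172 x 172 mm inside) and behind it an upright oil canister (60 mm diameter, 191 mm tall with cap) in a bracket. Origin: centre of the tray's underside, on the table; its +x points from the tray centre to the canister, whose axis is at x = 140 mm, y = 0.
- cap (a joint): Sprung spray cap on top of the canister: travel in m, 0 = up (at rest), 0.007 = fully down; it takes about 7 N to push it right down and it springs back by itself.
- cap_top (a point): Centre of the cap's flat round top (30 mm diameter, black), 191 mm above the table when up. Press straight down here with the closed fingertips.
- board: White chopping board, flat slab 210 (x) x 260 (y) x 10 mm, fixed, on one side of the station, either left or right; the moulds start on it. Origin: centre of its underside, on the table.
- sheet: Aluminium baking sheet 210 (x) x 260 (y) mm with a 12 mm rim (walls 4 mm, floor 4 mm thick), fixed, on the other side of the station. Origin: centre of its underside, on the table.
- trivet: Round cork trivet, 124 mm diameter, 10 mm thick, fixed, towards the back on one side. Origin: centre of its underside, on the table.
- grill_press: Grill press, 0.7 kg: round iron plate, 100 mm diameter, 12 mm thick, with a bar handle above it. Origin: centre of the plate's underside. The handle is a round bar 18 mm thick and 90 mm long along the body's x axis, its axis 58 mm above the underside; posts at x = +-35 mm carry it, its middle is free to grasp. It starts in the spray tray.
- salt_jar: Bystander: small glass salt jar, 36 mm diameter, 55 mm tall, standing in the middle of the board among the moulds. Origin: centre of its underside.
- saucepan: Bystander: small aluminium pot, 110 mm diameter, 70 mm tall, with two small ears, at the back on the side away from the trivet. Origin: centre of its underside.
- pepper_mill: Bystander: wooden pepper mill, 160 mm tall, at the back. Origin: centre of its underside.
- oil_bottle: Bystander: green glass bottle, 190 mm tall, at the back. Origin: centre of its underside.
- spice_jar: Bystander: amber spice jar, 80 mm tall, at the back. Origin: centre of its underside.
- spatula: Bystander: spatula lying far to the left.
- spoon: Bystander: spoon lying far to the right.
- mould0: Baking mould, a small open steel cup: 48 mm diameter at the rim, 43 mm at the foot, 40 mm tall, walls 3 mm. Origin: centre of its underside; z up when it stands upright. 3 or 4 moulds are present, standing on the board; an absent one reads None from the start.
- mould1: A mould like mould0; may be absent (None from the start).
- mould2: A mould like mould0; may be absent (None from the start).
- mould3: A mould like mould0; may be absent (None from the start).
Not all that is in view belongs to the job. Leave any yellow look-alike of the mould2 alone.

How it is judged (in metres and radians):
On the way, in this order (a step that is already met when the one before it is completed fails the run):
1. the grill press stands in the middle of the cork trivet, released (horizontal distance between grill_press and trivet below 0.03 m and z of grill_press in the frame of trivet between 0.006 and 0.016 m and angle between grill_press's own z axis and vertical below 0.1 rad and linear speed of grill_press below 0.03 m/s and contact force between grill_press and the fingers below 0.3 N), for 0.2 s.
2. all moulds present stand upright on the spray tray, released (x of mould0 in the frame of station between -0.07 and 0.07 m and y of mould0 in the frame of station between -0.07 and 0.07 m and z of mould0 in the frame of station between -0.001 and 0.01 m and angle between each of mould0, mould1, mould2, mould3's own z axis and vertical below 0.12 rad and x of mould1 in the frame of station between -0.07 and 0.07 m and y of mould1 in the frame of station between -0.07 and 0.07 m and z of mould1 in the frame of station between -0.001 and 0.01 m and x of mould2 in the frame of station between -0.07 and 0.07 m and y of mould2 in the frame of station between -0.07 and 0.07 m and z of mould2 in the frame of station between -0.001 and 0.01 m and x of mould3 in the frame of station between -0.07 and 0.07 m and y of mould3 in the frame of station between -0.07 and 0.07 m and z of mould3 in the frame of station between -0.001 and 0.01 m and linear speed of each of mould0, mould1, mould2, mould3 below 0.03 m/s and contact force between each of mould0, mould1, mould2, mould3 and the fingers below 0.3 N), for 0.2 s.
3. the cap is pressed down while all moulds stand on the spray tray (value of joint cap above 0.0055 m and x of mould0 in the frame of station between -0.07 and 0.07 m and y of mould0 in the frame of station between -0.07 and 0.07 m and z of mould0 in the frame of station between -0.001 and 0.01 m and angle between each of mould0, mould1, mould2, mould3's own z axis and vertical below 0.12 rad and x of mould1 in the frame of station between -0.07 and 0.07 m and y of mould1 in the frame of station between -0.07 and 0.07 m and z of mould1 in the frame of station between -0.001 and 0.01 m and x of mould2 in the frame of station between -0.07 and 0.07 m and y of mould2 in the frame of station between -0.07 and 0.07 m and z of mould2 in the frame of station between -0.001 and 0.01 m and x of mould3 in the frame of station between -0.07 and 0.07 m and y of mould3 in the frame of station between -0.07 and 0.07 m and z of mould3 in the frame of station between -0.001 and 0.01 m), for 0.1 s.
4. the cap has sprung back up, with the moulds still on the tray (value of joint cap below 0.0015 m and x of mould0 in the frame of station between -0.07 and 0.07 m and y of mould0 in the frame of station between -0.07 and 0.07 m and z of mould0 in the frame of station between -0.001 and 0.01 m and angle between each of mould0, mould1, mould2, mould3's own z axis and vertical below 0.12 rad and x of mould1 in the frame of station between -0.07 and 0.07 m and y of mould1 in the frame of station between -0.07 and 0.07 m and z of mould1 in the frame of station between -0.001 and 0.01 m and x of mould2 in the frame of station between -0.07 and 0.07 m and y of mould2 in the frame of station between -0.07 and 0.07 m and z of mould2 in the frame of station between -0.001 and 0.01 m and x of mould3 in the frame of station between -0.07 and 0.07 m and y of mould3 in the frame of station between -0.07 and 0.07 m and z of mould3 in the frame of station between -0.001 and 0.01 m), for 0.1 s.
At the end, for the whole second after the job is handed in: Every mould present stands upright (within 0.12 rad) on the floor of the baking sheet, released and at rest; the grill press stands flat on the trivet with its centre within 30 mm of the trivet's centre; the cap is up (all of step 1 and x of mould0 in the frame of sheet between -0.085 and 0.085 m and y of mould0 in the frame of sheet between -0.11 and 0.11 m and z of mould0 in the frame of sheet between -0.001 and 0.01 m and angle between each of mould0, mould1, mould2, mould3's own z axis and vertical below 0.12 rad and linear speed of each of mould0, mould1, mould2, mould3 below 0.03 m/s and contact force between each of mould0, mould1, mould2, mould3 and the fingers below 0.3 N and x of mould1 in the frame of sheet between -0.085 and 0.085 m and y of mould1 in the frame of sheet between -0.11 and 0.11 m and z of mould1 in the frame of sheet between -0.001 and 0.01 m and x of mould2 in the frame of sheet between -0.085 and 0.085 m and y of mould2 in the frame of sheet between -0.11 and 0.11 m and z of mould2 in the frame of sheet between -0.001 and 0.01 m and x of mould3 in the frame of sheet between -0.085 and 0.085 m and y of mould3 in the frame of sheet between -0.11 and 0.11 m and z of mould3 in the frame of sheet between -0.001 and 0.01 m and value of joint cap below 0.0015 m); the robot touches nothing.
It fails at once if a bystander is displaced by more than 50 mm (distance of any of salt_jar, saucepan, pepper_mill, oil_bottle, spice_jar, spatula, spoon from where it was at the start of the episode above 0.05 m).
It fails at once if the canister's cap is pushed with more than 60 N (contact force between cap and anything else above 60 N).
Of mould0, mould1, mould2, mould3 only 3 to 4 are there at a start; the rules pass over those that are not, and their reading is None.
At some moment in a run one of mould0, mould1, mould2, mould3, grill_press may be knocked a few centimetres aside while the robot is not near it.
It also fails if it takes over 210 s, if anything falls off the work surface, if the arm or the gripper's body presses on something with over 40 N, if the wrist force passes 120 N, or if a joint passes its speed limit or range.

## Working session

There is one attempt and no reset: what is moved stays moved. The work goes in short steps, Python scripts to look and compute and a tool call to move; the robot and the scene stay as the last step left them, time stands still between calls to the robot, and variables do not carry over. Pictures are saved under pics/ and viewed, at most 14 in all, crops included, and the job is handed in when it is done.

Besides the shell and the picture viewer there is one more tool, called after ">>>" as name(argument=value, ...), one argument or row to a line, values as JSON. send_rows: Moves the arm, as the interface text tells. Its arguments: {"type":"object","properties":{"increments":{"type":"array"},"jaw":{"type":"number"}},"required":["increments"]}

```bash
mkdir -p pics; cat > h.py <<'E'
import numpy as np, cv2
from plant import ctrl
def snap(cam,name=None):
    im=ctrl.snapshot(cam)
    if name: cv2.imwrite('pics/'+name,im[:,:,::-1])
    return im
def cal(cam):
    c=ctrl.calibration(cam); A=np.array(c['attitude'],float)
    return np.array(c['mtx'],float),np.array(c['eye'],float),A,c
def rot(A):
    if A.shape==(3,3): return A
    from scipy.spatial.transform import Rotation as R
    if A.size==3: return R.from_euler('xyz',A,degrees=True).as_matrix()
    return R.from_quat(A).as_matrix()
def back(cam,row,col,z):
    K,e,A,c=cal(cam); d=np.linalg.inv(K)@[col,row,1]; d=rot(A)@[d[0],-d[1],-d[2]]
    return e+d*(z-e[2])/d[2]
def proj(cam,p):
    K,e,A,c=cal(cam); q=rot(A).T@(np.array(p)-e); u=K@[q[0],-q[1],-q[2]]; return u[1]/u[2],u[0]/u[2]
E
python3 - <<'E'
from h import *
for c in('side','top'):
    print(ctrl.calibration(c)); snap(c,c+'0.png')
for t,z in [('station',0),('cap_top',.191),('board',0),('sheet',0),('trivet',0),('grill_press',0.004),('salt_jar',.01),('mould0',.01),('mould1',.01),('mould2',.01),('mould3',.01)]:
  for c in ('top','side'):
    for d in ctrl.spot_point(t,c): print(t,c,round(d['conf'],2),np.round(d['pixel']),np.round(back(c,*d['pixel'],z),3))
print(ctrl.get_obs())
E
```

```text
{'mtx': array([[378.61499628,   0.        , 318.28149285],
       [  0.        , 378.61499628, 198.11024871],
       [  0.        ,   0.        ,   1.        ]]), 'eye': array([-0.11477816,  1.08649011,  0.87829207]), 'attitude': array([  60.80125152,   -1.283511  , -147.37822798])}
{'mtx': array([[451.51073734,   0.        , 316.33613738],
       [  0.        , 451.51073734, 195.02449428],
       [  0.        ,   0.        ,   1.        ]]), 'eye': array([0.33826643, 0.00829233, 1.52213896]), 'attitude': array([  8.92381081,  -0.98163193, -90.53261558])}
station top 0.73 [210. 314.] [ 0.527 -0.011  0.   ]
station side 0.95 [234. 328.] [ 0.524 -0.022  0.   ]
cap_top top 0.62 [212. 316.] [ 0.497 -0.014  0.191]
cap_top top 0.46 [159. 327.] [ 0.657 -0.049  0.191]
cap_top side 0.59 [180. 306.] [ 0.657 -0.052  0.191]
board top 0.78 [226. 230.] [0.473 0.271 0.   ]
board side 0.72 [276. 296.] [0.48  0.265 0.   ]
board side 0.31 [181. 304.] [ 0.871 -0.358  0.   ]
sheet top 0.76 [225. 394.] [ 0.471 -0.284  0.   ]
sheet top 0.62 [170. 246.] [0.666 0.22  0.   ]
sheet side 0.67 [209. 365.] [ 0.4
[... 2111 characters left out ...]
6.] [0.52  0.207 0.01 ]
{'clock': 1.2, 'joint_pos': array([-5.74620244e+01,  2.05440763e+01,  6.81830983e-01, -3.04637386e-03,
       -7.01380744e+01, -1.65075434e+01]), 'qvel': array([ 0.19789687, -0.06271529,  0.03377835,  0.04610587,  0.05398045,
        0.01060893]), 'tau': array([-6.77730404e-04, -5.82398486e+01,  2.93299574e+01,  7.00261831e+00,
        1.23688619e-02, -2.47677104e-05]), 'tool_pos': array([ 0.18638835, -0.64870785,  0.22657648]), 'orientation': array([ 1.79998879e+02,  2.65618753e-03, -1.63970603e+02]), 'force': array([-0.68265072, -0.04543916,  0.74343472]), 'moment': array([ 0.04277467, -0.00063411,  0.02132621]), 'gripper_force': 0.0, 'opening': 0.08783087145885243}
```

```bash
python3 - <<'E'
import cv2
a=cv2.imread('pics/top0.png'); cv2.imwrite('pics/topc.png',cv2.resize(a[120:290,165:465],(800,453),interpolation=cv2.INTER_CUBIC))
E
```

```text
(no output)
```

View pics/topc.png

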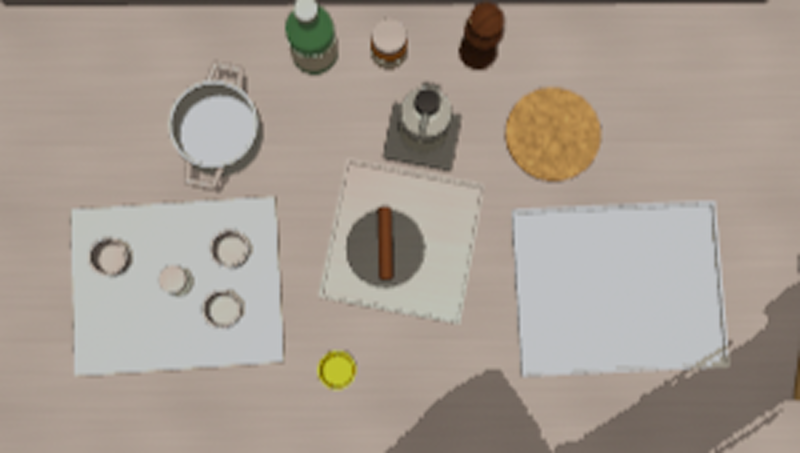

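View pics/side0.png

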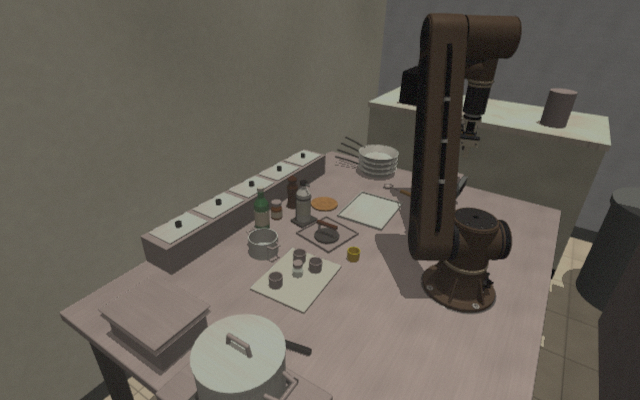

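The top crop shows three steel moulds on the board, at full-picture pixels (row, column) of about (216,207), (213,252) and (235,249), with the salt jar at (225,230). A yellow cup stands off the board at (259,291). That is the look-alike, because it is yellow and not on the board, so I'll leave it alone. The press handle is centred at about (211,310) and runs along world x. The cap is at (158,325), the trivet at (170,372), and the sheet is on the right.

```bash
cat >> h.py <<'E'
def moulds(cam,z0=.01,boxonly=False):
    """mask-based mould positions: fit model (projected rim+foot circle hull bbox centre) to mask bbox"""
    out=[]
    im=ctrl.snapshot(cam)
    from scipy.optimize import least_squares
    t=np.linspace(0,2*np.pi,40)
    for d in ctrl.trace('mould0',cam):
        if d['conf']<.3: continue
        m=d['mask']; r,c=np.nonzero(m)
        hsv=cv2.cvtColor(im,cv2.COLOR_RGB2HSV)[m]; sat=np.median(hsv[:,1])
        def f(p):
            P=np.array([[p[0]+R*np.cos(a),p[1]+R*np.sin(a),z] for R,z in((.024,z0+.04),(.0215,z0)) for a in t])
            uv=np.array([proj(cam,q) for q in P])
            h=cv2.convexHull(uv[:,::-1].astype(np.float32)); M=cv2.moments(h)
            return [M['m10']/M['m00']-c.mean(),M['m01']/M['m00']-r.mean()]
        p0=back(cam,r.mean(),c.mean(),z0+.02)[:2]
        s=least_squares(f,p0,diff_step=1e-3)
        out.append((np.round(s.x,4),round(d['conf'],2),int(m.sum()),int(sat),[int(v) for v in d['bbox']]))
    return out
def rect(t,cam,z):
    for d in ctrl.trace(t,cam)[:1]:
        r,c=np.nonzero(d['mask']); P=np.array([back(cam,a,b,z)[:2] for a,b in zip(r,c)])
        R=cv2.minAreaRect((P*1000).astype(np.float32)); print(t,cam,round(d['conf'],2),np.round(R[0],1),np.round(R[1],1),round(R[2],1),'mean',np.round(P.mean(0)*1000,1))
E
python3 - <<'E'
from h import *
for c in('top','side'):
    for m in moulds(c): print(c,*m)
    rect('trivet',c,.01);rect('sheet',c,.012);rect('board',c,.01);rect('salt_jar',c,.04);rect('grill_press',c,.016)
# tray corners from crop
cs=[(347,160),(482,187),(461,323),(320,297)]
print([np.round(back('top',y/2.667+120,x/2.667+165,.012),3) for x,y in cs])
for x,y in [(386,207),(386,280)]: print('handle',back('top',y/2.667+120,x/2.667+165,.068))
print('cap',back('top',103/2.667+120,428/2.667+165,.191), ctrl.get_obs()['tool_pos'],ctrl.grasp_offset)
# dark plate centroid
im=ctrl.snapshot('top'); 
E
```

```text
Traceback (most recent call last):
  File "h.py", line 36, in moulds
    s=least_squares(f,p0,diff_step=1e-3)
  File "h.py", line 32, in f
    uv=np.array([proj(cam,q) for q in P])
                 ~~~~^^^^^^^
  File "h.py", line 19, in proj
    K,e,A,c=cal(cam); q=rot(A).T@(np.array(p)-e); u=K@[q[0],-q[1],-q[2]]; return u[1]/u[2],u[0]/u[2]
            ~~~^^^^^
  File "h.py", line 8, in cal
    c=ctrl.calibration(cam); A=np.array(c['attitude'],float)
ValueError: time passes only in moves, steps and waits
```

```bash
sed -i 's/^def cal(cam):/import functools\n@functools.cache\ndef cal(cam):/; s/diff_step=1e-3/diff_step=1e-2/' h.py
cat > m.py <<'E'
from h import *
for c in('top','side'):
    for m in moulds(c): print(c,*m)
    rect('trivet',c,.01);rect('sheet',c,.012);rect('board',c,.01);rect('salt_jar',c,.04);rect('grill_press',c,.016)
cs=[(347,160),(482,187),(461,323),(320,297)]
print([np.round(back('top',y/2.667+120,x/2.667+165,.012),3) for x,y in cs])
for x,y in [(386,207),(386,280)]: print('handle',back('top',y/2.667+120,x/2.667+165,.068))
print('cap',back('top',103/2.667+120,428/2.667+165,.191), ctrl.get_obs()['tool_pos'],ctrl.grasp_offset)
E
python3 m.py
```

```text
top [0.502  0.3449] 0.67 154 35 [197, 208, 213, 223]
top [0.4363 0.2054] 0.63 173 20 [239, 229, 254, 242]
top [0.5091 0.1976] 0.52 153 25 [246, 202, 258, 221]
top [0.361  0.0641] 0.52 188 194 [285, 251, 295, 265]
trivet top 0.71 [ 659.8 -211.5] [118.9 121.8] 44.3 mean [ 659.7 -211.7]
sheet top 0.86 [ 461.6 -289.3] [209.5 260.9] 2.1 mean [ 460.4 -288.8]
board top 0.82 [469.1 266.5] [209.9 264.3] 3.4 mean [465.2 267.1]
salt_jar top 0.59 [470.7 262.2] [39.9 32. ] 45.3 mean [471.2 261.7]
grill_press top 0.91 [513.1   4.6] [97.6 95.2] 44.6 mean [513.    5.3]
side [0.4375 0.208 ] 0.66 202 35 [311, 258, 322, 274]
side [0.5054 0.3474] 0.6 161 36 [267, 271, 279, 290]
side [0.5151 0.1924] 0.49 148 36 [292, 250, 308, 262]
trivet side 0.75 [ 655.9 -203.5] [120.9 127.9] 34.7 mean [ 654.4 -201.1]
sheet side 0.56 [ 459.3 -275.7] [224.5 291.3] 1.0 mean [ 454.9 -268.2]
board side 0.68 [467.5 273. ] [216.4 271.8] 4.4 mean [452.9 295.9]
salt_jar side 0.52 [472.8 265.4] [31.3 89.1] 34.8 mean [472.6 265.2]
grill_press side 0.78 [527.5  -8.1] [ 91.4 169.6] 30.1 mean [522.5  -1.5]
[array([0.627, 0.052, 0.012]), array([ 0.591, -0.12 ,  0.012]), array([ 0.419, -0.09 ,  0.012]), array([0.453, 0.086, 0.012])]
handle [0.5579911  0.00284554 0.068     ]
handle [0.46868828 0.0034731  0.068     ]
cap [ 0.65834533 -0.04514942  0.191     ] [ 0.1863829  -0.64873987  0.2265657 ] 0.0188
```

>>> send_rows(
  increments=[
    [[0.15,0.3,0,-0.06],[0.3,0.6,0,-0.12],[0.45,0.9,0,-0.187],[0.5,1,0,-0.187]],
  ],
  jaw=0.8,
)

```text
clock: 2.5
tool_pos: [0.2872, -0.4466, 0.227]
orientation: [-180.0, 0.1, 180.0]
force: [0.9, -0.4, 0.2]
opening: 0.0704
gripper_force: 0.0
```

>>> send_rows(
  increments=[
    [[0.15,0.3,0,0],[0.3,0.6,0,0],[0.45,0.9,0,0],[0.5,1,0,0]],
  ],
)

```text
clock: 3.0
tool_pos: [0.3873, -0.2465, 0.2271]
orientation: [-180.0, 0.1, -179.9]
force: [0.1, -0.1, -0.4]
opening: 0.0702
gripper_force: 0.0
```

>>> send_rows(
  increments=[
    [[0.15,0.3,0,0],[0.3,0.6,0,0],[0.45,0.9,0,0],[0.5,1,0,0],[0.5,1,0,0]],
  ],
)

```text
clock: 3.62
tool_pos: [0.4874, -0.0467, 0.2265]
orientation: [180.0, 0.0, -179.9]
force: [0.1, -0.6, -0.3]
opening: 0.0702
gripper_force: 0.0
```

>>> send_rows(
  increments=[
    [[0.13,0.25,-0.2,0],[0.13,0.25,-0.4,0],[0.13,0.25,-0.6,0],[0.13,0.25,-0.8,0],[0.13,0.25,-0.91,0],[0.13,0.25,-0.91,0]],
  ],
)

```text
clock: 4.38
tool_pos: [0.511, 0.0001, 0.0433]
orientation: [-179.9, -0.2, 179.9]
force: [-0.5, -0.4, 0.5]
opening: 0.0699
gripper_force: 0.0
```

>>> send_rows(
  increments=[
    [[0,0,0,0],[0,0,0,0],[0,0,0,0],[0,0,0,0],[0,0,0,0]],
  ],
  jaw=0,
)

```text
clock: 5.0
tool_pos: [0.5125, 0.0014, 0.0448]
orientation: [180.0, 0.0, 180.0]
force: [-0.4, 7.1, 0.6]
opening: 0.0256
gripper_force: 2.9
```

>>> send_rows(
  increments=[
    [[0,0,0,0],[0,0,0,0],[0,0,0,0]],
  ],
  jaw=0,
)

```text
clock: 5.38
tool_pos: [0.5128, 0.0016, 0.0448]
orientation: [180.0, 0.0, 180.0]
force: [-0.3, 5.0, 2.5]
opening: 0.0173
gripper_force: 30.0
```

>>> send_rows(
  increments=[
    [[0,0,0.15,0],[0,0,0.35,0],[0,0,0.5,0],[0,-0.2,0.5,0],[0,-0.4,0.5,0],[0,-0.6,0.5,0],[0,-0.8,0.5,0],[0,-1,0.5,0],[0.2,-1,0.5,0],[0.4,-1,0.5,0],[0.6,-1,0.5,0],[0.72,-1,0.5,0]],
  ],
)

```text
clock: 6.88
tool_pos: [0.6562, -0.1988, 0.1418]
orientation: [180.0, -0.3, 179.9]
force: [-0.6, -0.3, -7.0]
opening: 0.0172
gripper_force: 30.0
```

```bash
python3 - <<'E'
from h import *
snap('top','top1.png'); rect('trivet','top',.01); o=ctrl.get_obs(); print(o['tool_pos'],o['opening'],o['force'])
E
```

```text
trivet top 0.55 [ 624.3 -206.6] [113.   53.8] 82.2 mean [ 620.6 -203.1]
[ 0.65695194 -0.1987378   0.14151045] 0.01718832046157651 [-1.76310338 -0.09306561 -6.90255765]
```

View pics/top1.png

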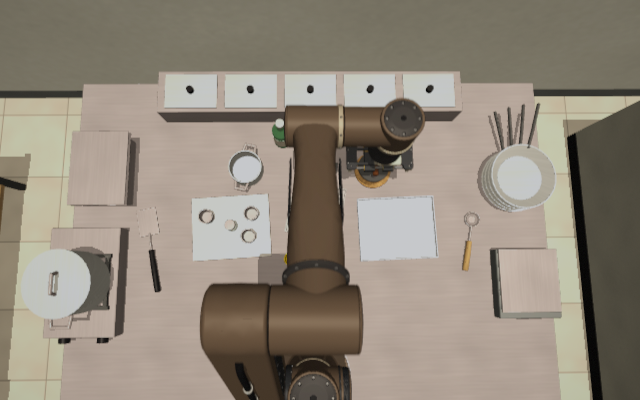

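The press is in the gripper, and the wrist carries about 7 N. It hangs over the trivet, near pixel (172,375), so I'll lower it.

>>> send_rows(
  increments=[
    [[0.01,-0.06,-0.12,0],[0.01,-0.06,-0.25,0],[0.01,-0.06,-0.36,0],[0.01,-0.06,-0.42,0],[0.01,-0.06,-0.45,0],[0.01,-0.06,-0.45,0],[0.01,-0.06,-0.45,0]],
  ],
)

```text
clock: 7.85
tool_pos: [0.6586, -0.2109, 0.0554]
orientation: [-180.0, 0.1, 180.0]
force: [-1.0, -0.7, -1.6]
opening: 0.017
gripper_force: 30.0
```

>>> send_rows(
  increments=[
    [[0,0,0,0],[0,0,0,0],[0,0,0,0],[0,0,0,0],[0,0,0,0]],
  ],
  jaw=0.7,
)

```text
clock: 8.48
tool_pos: [0.6585, -0.2107, 0.0546]
orientation: [-180.0, 0.0, 180.0]
force: [-0.4, -0.2, -0.0]
opening: 0.0591
gripper_force: 0.0
```

>>> send_rows(
  increments=[
    [[0,0,0.2,0],[0,0,0.4,0],[0,0,0.6,0],[-0.2,0,0.8,0],[-0.5,0,0.8,0],[-0.8,0,0.8,0],[-0.8,0.3,0.8,0],[-0.8,0.6,0.8,0],[-0.8,0.9,0.8,0],[-0.8,1,0.8,0]],
  ],
)

```text
clock: 9.72
tool_pos: [0.4983, -0.0081, 0.215]
orientation: [180.0, 0.1, -179.9]
force: [-0.4, 0.0, -0.5]
opening: 0.0613
gripper_force: 0.0
```

```bash
python3 - <<'E'
from h import *
snap('top','top2.png'); rect('grill_press','top',.022); rect('trivet','top',.01)
for c in('top','side'):
    for m in moulds(c): print(c,*m)
E
```

```text
grill_press top 0.88 [ 654.4 -210.5] [93.8 93.5] 44.3 mean [ 655.2 -211.2]
trivet top 0.75 [ 659.7 -211.4] [118.9 121.7] 44.3 mean [ 661.2 -205.6]
top [0.3609 0.0654] 0.44 171 215 [282, 253, 299, 268]
side [0.5048 0.3461] 0.74 240 35 [266, 270, 284, 292]
side [0.4384 0.2059] 0.72 207 36 [310, 256, 321, 270]
side [0.5163 0.1908] 0.67 136 36 [291, 249, 306, 260]
side [0.354  0.0802] 0.6 180 144 [347, 247, 360, 263]
```

The press sits about 5 mm off the trivet centre. Next I'll take the moulds, starting with the one between the jar and the front edge at (0.4375, 0.206), with the jaws closing at about 105° so the fingers clear the jar.

>>> send_rows(
  increments=[
    [[-0.1,0.25,0,0.08],[-0.2,0.5,0,0.175],[-0.3,0.75,-0.1,0.175],[-0.305,1,-0.2,0.175],[-0.305,1,-0.2,0.175]],
  ],
  jaw=0.8,
)

```text
clock: 10.7
tool_pos: [0.437, 0.1906, 0.1732]
orientation: [-179.9, -0.1, -164.9]
force: [-0.4, -0.4, -0.2]
opening: 0.0703
gripper_force: 0.0
```

>>> send_rows(
  increments=[
    [[0,0.06,-0.15,0],[0,0.06,-0.35,0],[0,0.06,-0.5,0],[0,0.06,-0.65,0],[0,0.06,-0.75,0],[0,0.06,-0.79,0],[0,0.06,-0.79,0]],
  ],
)

```text
clock: 11.58
tool_pos: [0.4377, 0.2006, 0.0166]
orientation: [-180.0, -0.0, -165.1]
force: [-1.1, 0.3, 0.8]
opening: 0.0699
gripper_force: 0.0
```

>>> send_rows(
  increments=[
    [[0,0,0,0],[0,0,0,0],[0,0,0,0],[0,0,0,0],[0,0,0,0]],
  ],
  jaw=0,
)

```text
clock: 12.2
tool_pos: [0.4377, 0.2016, 0.0171]
orientation: [180.0, 0.1, -165.0]
force: [-1.8, 0.1, 6.0]
opening: 0.0459
gripper_force: 30.0
```

>>> send_rows(
  increments=[
    [[0,0,0.15,0],[0,0,0.35,0],[0.05,-0.2,0.5,0],[0.15,-0.45,0.5,0],[0.25,-0.7,0.5,0],[0.36,-0.95,0.5,0],[0.36,-1,0.5,0],[0.36,-1,0.5,0]],
  ],
)

```text
clock: 13.2
tool_pos: [0.5089, 0.0006, 0.1162]
orientation: [180.0, -0.0, -165.1]
force: [0.0, 0.2, -1.0]
opening: 0.046
gripper_force: 30.0
```

>>> send_rows(
  increments=[
    [[0,-0.09,-0.15,0],[0,-0.09,-0.3,0],[0,-0.09,-0.42,0],[0,-0.09,-0.5,0],[0,-0.09,-0.525,0],[0,-0.09,-0.525,0],[0,-0.09,-0.525,0]],
  ],
)

```text
clock: 14.08
tool_pos: [0.5098, -0.016, 0.0121]
orientation: [180.0, 0.1, -164.9]
force: [-0.4, -0.2, -0.9]
opening: 0.0456
gripper_force: 30.0
```

>>> send_rows(
  increments=[
    [[0,0,0,0],[0,0,0,0],[0,0,0,0],[0,0,0,0]],
  ],
  jaw=0.75,
)

```text
clock: 14.58
tool_pos: [0.5094, -0.0168, 0.0116]
orientation: [-180.0, 0.0, -165.0]
force: [-0.3, -0.9, 0.1]
opening: 0.0657
gripper_force: 0.0
```

>>> send_rows(
  increments=[
    [[0,0,0.15,0],[0,0,0.4,0],[0,0,0.6,0.1],[0,0.25,0.6,0.22],[0,0.5,0.6,0.34],[0,0.75,0.6,0.46],[0,1,0.6,0.58],[0,1,0.6,0.7],[0,1,0.6,0.745]],
  ],
  jaw=0.8,
)

```text
clock: 15.7
tool_pos: [0.5091, 0.184, 0.1313]
orientation: [180.0, -0.0, -100.7]
force: [-0.3, -0.8, 0.5]
opening: 0.0701
gripper_force: 0.0
```

```bash
python3 - <<'E'
from h import *
print(ctrl.get_obs()['joint_pos'].round(0))
snap('top','top3.png')
for m in moulds('top'): print(*m)
for m in moulds('side'): print(*m)
E
```

```text
[ 41.  13. -24.  -0. -54. -51.]
[ 0.509  -0.0156] 0.67 162 20 [309, 208, 322, 221]
[0.3611 0.0649] 0.66 169 194 [282, 253, 296, 267]
[ 0.5058 -0.0046] 0.63 139 36 [325, 226, 334, 236]
[0.5024 0.3501] 0.59 211 35 [267, 273, 285, 292]
[0.356  0.0781] 0.55 165 147 [348, 245, 359, 262]
[0.5162 0.1912] 0.54 134 36 [292, 245, 305, 262]
```

>>> send_rows(
  increments=[
    [[-0.03,0.25,0,0],[-0.03,0.5,0,0],[-0.03,0.75,0,0],[-0.03,0.82,0,0],[-0.03,0.82,-0.15,0],[-0.03,0.82,-0.35,0],[-0.03,0.82,-0.5,0],[-0.03,0.82,-0.57,0],[-0.03,0.82,-0.57,0]],
  ],
)

```text
clock: 17.08
tool_pos: [0.5033, 0.3466, 0.0171]
orientation: [180.0, -0.1, -101.0]
force: [-0.3, -0.5, -0.1]
opening: 0.0697
gripper_force: 0.0
```

>>> send_rows(
  increments=[
    [[0,0,0,0],[0,0,0,0],[0,0,0,0],[0,0,0,0],[0,0,0,0]],
  ],
  jaw=0,
)

```text
clock: 17.7
tool_pos: [0.5039, 0.3478, 0.0186]
orientation: [-179.9, 0.1, -100.9]
force: [-1.2, -1.8, 6.5]
opening: 0.0461
gripper_force: 30.0
```

>>> send_rows(
  increments=[
    [[0,0,0.15,0],[0,0,0.35,0],[0,-0.2,0.5,0],[0,-0.45,0.5,0],[0,-0.7,0.5,0],[0.09,-0.95,0.5,0],[0.09,-1,0.5,0]],
  ],
)

```text
clock: 18.58
tool_pos: [0.5215, 0.1447, 0.1176]
orientation: [180.0, -0.0, -101.1]
force: [-0.0, 0.6, -0.4]
opening: 0.0459
gripper_force: 30.0
```

>>> send_rows(
  increments=[
    [[0,-0.2,0,0],[0,-0.4,0,0],[0,-0.54,0,0],[0,-0.54,0,0],[0,-0.54,-0.15,0],[0,-0.54,-0.3,0],[0,-0.54,-0.42,0],[0,-0.54,-0.5,0],[0,-0.54,-0.53,0],[0,-0.54,-0.53,0],[0,-0.54,-0.53,0]],
  ],
)

```text
clock: 19.95
tool_pos: [0.5218, 0.0401, 0.0119]
orientation: [-180.0, 0.0, -100.9]
force: [-0.5, 0.1, 1.6]
opening: 0.046
gripper_force: 30.0
```

>>> send_rows(
  increments=[
    [[0,0,0,0],[0,0,0,0],[0,0,0,0],[0,0,0,0]],
  ],
  jaw=0.75,
)

```text
clock: 20.45
tool_pos: [0.5214, 0.0392, 0.0115]
orientation: [180.0, -0.0, -101.0]
force: [-0.9, 0.4, 0.8]
opening: 0.0655
gripper_force: 0.0
```

>>> send_rows(
  increments=[
    [[0,0,0.2,0],[0,0,0.45,0],[0,0.1,0.5,0],[-0.04,0.35,0.5,-0.08],[-0.04,0.6,0.5,-0.163],[-0.04,0.77,0.5,-0.163],[-0.04,0.77,0.35,-0.163],[-0.04,0.77,0.2,-0.163],[-0.04,0.77,0.08,-0.163],[-0.04,0.77,0.025,-0.163],[-0.04,0.77,0.025,-0.163]],
  ],
  jaw=0.8,
)

```text
clock: 21.82
tool_pos: [0.5129, 0.1931, 0.0158]
orientation: [180.0, -0.1, -115.0]
force: [0.7, 0.4, 0.6]
opening: 0.0701
gripper_force: 0.0
```

>>> send_rows(
  increments=[
    [[0,0,0,0],[0,0,0,0],[0,0,0,0],[0,0,0,0],[0,0,0,0]],
  ],
  jaw=0,
)

```text
clock: 22.45
tool_pos: [0.5137, 0.1935, 0.0173]
orientation: [-180.0, 0.1, -115.0]
force: [-1.5, -0.6, 6.1]
opening: 0.0455
gripper_force: 30.0
```

>>> send_rows(
  increments=[
    [[0,0,0.15,0],[0,0,0.35,0],[0,-0.2,0.5,0],[-0.03,-0.45,0.5,0.08],[-0.06,-0.7,0.5,0.163],[-0.065,-0.95,0.5,0.163],[-0.065,-1,0.5,0.163]],
  ],
)

```text
clock: 23.32
tool_pos: [0.4995, -0.0091, 0.1165]
orientation: [180.0, -0.0, -101.1]
force: [0.7, 0.0, -0.6]
opening: 0.046
gripper_force: 29.9
```

>>> send_rows(
  increments=[
    [[0,-0.2,0,0],[0,-0.32,0,0],[0,-0.32,0,0],[0,-0.32,-0.15,0],[0,-0.32,-0.3,0],[0,-0.32,-0.42,0],[0,-0.32,-0.5,0],[0,-0.32,-0.525,0],[0,-0.32,-0.525,0],[0,-0.32,-0.525,0]],
  ],
)

```text
clock: 24.58
tool_pos: [0.5009, -0.0702, 0.012]
orientation: [-179.9, 0.0, -100.9]
force: [0.8, 0.4, -0.8]
opening: 0.046
gripper_force: 30.0
```

>>> send_rows(
  increments=[
    [[0,0,0,0],[0,0,0,0],[0,0,0,0],[0,0,0,0]],
  ],
  jaw=0.75,
)

```text
clock: 25.08
tool_pos: [0.5004, -0.0708, 0.0116]
orientation: [-180.0, 0.0, -101.0]
force: [-0.1, 0.0, -0.1]
opening: 0.0655
gripper_force: 0.0
```

>>> send_rows(
  increments=[
    [[0,0,0.2,0],[0,0,0.45,0],[0,0,0.7,0],[0,0,1,0],[-0.3,0,1,0],[-0.5,-0.2,1,0],[-0.5,-0.5,1,0],[-0.5,-0.8,1,0],[-0.5,-1,1,0],[-0.5,-1,1,0]],
  ],
)

```text
clock: 26.32
tool_pos: [0.3998, -0.2729, 0.2111]
orientation: [179.9, -0.0, -101.2]
force: [-0.5, 0.9, -0.6]
opening: 0.0658
gripper_force: 0.0
```

```bash
python3 - <<'E'
from h import *
im=snap('top','top4.png'); cv2.imwrite('pics/top4c.png',cv2.resize(im[120:290,165:465,::-1],(800,453)))
for m in moulds('top',.004): print(*m)
for m in moulds('side',.004): print(*m)
rect('grill_press','top',.022)
E
```

```text
[0.3614 0.0652] 0.7 172 194 [284, 252, 297, 268]
[0.5172 0.0382] 0.66 125 21 [290, 206, 303, 220]
[0.5179 0.04  ] 0.7 161 37 [313, 229, 327, 246]
[ 0.4968 -0.0686] 0.67 96 35 [334, 219, 345, 232]
[0.3612 0.0673] 0.55 171 146 [347, 249, 361, 263]
grill_press top 0.69 [573.5 -18.8] [170.4 309. ] 62.7 mean [575.9  -7. ]
```

View pics/top4c.png

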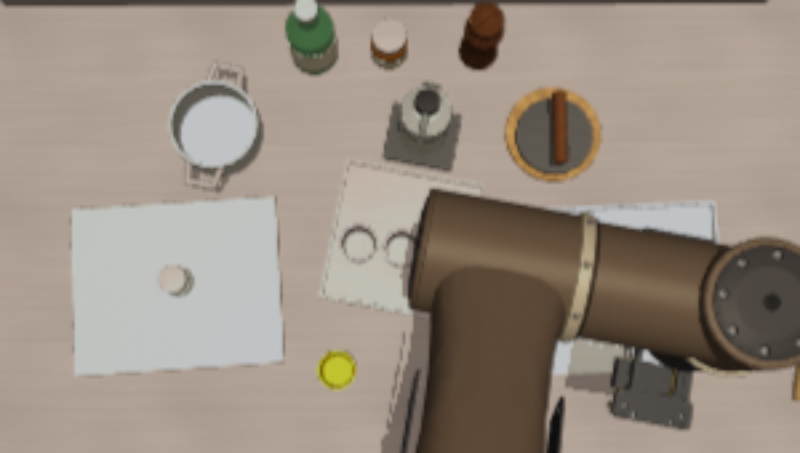

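The top crop shows the press centred on the trivet, at crop pixel (553,135), and the board empty except for the salt jar. Two moulds stand in the tray at crop pixels (359,243) and (403,250). The arm hides the third from this camera, but the side camera sees it at (0.497, -0.069). Now the cap.

>>> send_rows(
  increments=[
    [[0.2,0.2,0.08,0],[0.4,0.4,0.08,0],[0.6,0.6,0.08,0],[0.8,0.8,0.08,0],[1,1,0.08,0],[1,1,0.08,0]],
  ],
  jaw=0,
)

```text
clock: 27.38
tool_pos: [0.6024, -0.067, 0.2268]
orientation: [180.0, -0.0, -100.7]
force: [-1.1, -0.3, -0.2]
opening: 0.0112
gripper_force: 0.0
```

```bash
python3 - <<'E'
from h import *
snap('side');snap('top')
for c in('side','top'):
    for d in ctrl.spot_point('cap_top',c): print(c,round(d['conf'],2),np.round(d['pixel']),np.round(back(c,*d['pixel'],.191),4))
    for m in moulds(c,.004): print(*m)
E
```

```text
[0.3588 0.0728] 0.68 176 142 [349, 246, 357, 261]
[0.5175 0.04  ] 0.45 115 35 [315, 226, 327, 245]
[ 0.511  -0.0185] 0.41 129 37 [327, 221, 339, 236]
[0.5174 0.0375] 0.74 143 26 [291, 201, 306, 219]
[ 0.5109 -0.016 ] 0.7 167 20 [311, 204, 322, 218]
[ 0.4983 -0.0656] 0.6 164 21 [326, 207, 337, 223]
```

>>> send_rows(
  increments=[
    [[0.28,0.12,0,0],[0.28,0.12,0,0],[0.28,0.12,0,0],[0.28,0.12,-0.05,0],[0.28,0.12,-0.1,0],[0.28,0.12,-0.13,0],[0.28,0.12,-0.13,0]],
  ],
)

```text
clock: 28.65
tool_pos: [0.6559, -0.0468, 0.2009]
orientation: [179.9, -0.0, -101.0]
force: [0.7, 0.1, 0.7]
opening: 0.0003
gripper_force: 0.0
```

>>> send_rows(
  increments=[
    [[0.01,0,-0.03,0],[0.01,0,-0.05,0],[0.01,0,-0.065,0],[0.01,0,-0.075,0],[0.01,0,-0.08,0]],
  ],
)

```text
clock: 29.28
tool_pos: [0.6585, -0.0467, 0.1862]
orientation: [-180.0, 0.0, -101.0]
force: [-1.4, 1.1, 6.7]
opening: 0.0002
gripper_force: 3.0
```

>>> send_rows(
  increments=[
    [[0,0,-0.01,0],[0,0,-0.015,0],[0,0,-0.018,0],[0,0,-0.018,0]],
  ],
)

```text
clock: 29.78
tool_pos: [0.6586, -0.0467, 0.1842]
orientation: [-179.9, 0.0, -100.9]
force: [-5.0, 2.1, 13.5]
opening: 0.0003
gripper_force: 6.7
```

>>> send_rows(
  increments=[
    [[0,0,-0.005,0],[0,0,-0.005,0],[0,0,-0.005,0]],
  ],
)

```text
clock: 30.15
tool_pos: [0.6587, -0.0468, 0.1842]
orientation: [-179.8, 0.0, -100.9]
force: [-6.9, 1.8, 18.0]
opening: 0.0006
gripper_force: 9.2
```

>>> send_rows(
  increments=[
    [[0,0,0.08,0],[0,0,0.2,0],[0,0,0.2,0],[-0.25,-0.2,0.2,0],[-0.5,-0.4,0.2,0],[-0.75,-0.6,0.2,0],[-0.9,-0.8,0.2,0],[-1,-1,0.2,0],[-1,-1,0.2,0]],
  ],
)

```text
clock: 31.28
tool_pos: [0.4565, -0.2485, 0.2205]
orientation: [180.0, 0.0, -101.2]
force: [-0.2, 0.4, -0.3]
opening: 0.0002
gripper_force: 0.0
```

```bash
python3 - <<'E'
from h import *
im=snap('top')
for c in('side','top'):
    if c=='side': snap(c)
    for m in moulds(c,.004): print(c,*m)
rect('trivet','top',.01);rect('grill_press','top',.022);rect('sheet','top',.012)
E
```

```text
side [0.3591 0.0729] 0.7 162 144 [349, 247, 357, 260]
side [ 0.4967 -0.0658] 0.62 113 36 [334, 219, 345, 232]
side [0.5178 0.0401] 0.54 154 36 [314, 228, 329, 247]
side [ 0.51  -0.017] 0.53 117 36 [326, 224, 335, 235]
top [0.3612 0.0658] 0.71 177 194 [285, 250, 297, 268]
top [0.5162 0.04  ] 0.65 146 22 [292, 207, 305, 219]
top [ 0.7838 -0.1207] 0.3 330 183 [337, 122, 354, 146]
trivet top 0.57 [ 677.3 -214.3] [121.3  78.8] 84.2 mean [ 682.5 -203.3]
grill_press top 0.84 [ 671.7 -213.8] [99.5 80.5] 81.4 mean [ 666.1 -213. ]
sheet top 0.95 [ 414.7 -295.5] [256.7 119.7] 89.5 mean [ 410.3 -279.7]
```

>>> send_rows(
  increments=[
    [[0.05,0.2,-0.1,0],[0.1,0.45,-0.2,0],[0.22,0.7,-0.3,0],[0.22,0.89,-0.5,0],[0.22,0.89,-0.6,0],[0.22,0.89,-0.6,0],[0.22,0.89,-0.75,0],[0.22,0.89,-0.9,0],[0.22,0.89,-1,0],[0.22,0.89,-1,0]],
  ],
  jaw=0.8,
)

```text
clock: 32.98
tool_pos: [0.5022, -0.0692, 0.0208]
orientation: [179.9, -0.0, -101.0]
force: [-0.5, 0.2, 0.3]
opening: 0.07
gripper_force: 0.0
```

>>> send_rows(
  increments=[
    [[-0.01,-0.005,-0.03,0],[-0.01,-0.005,-0.045,0],[-0.01,-0.005,-0.045,0]],
  ],
)

```text
clock: 33.35
tool_pos: [0.5006, -0.0698, 0.0124]
orientation: [-180.0, 0.0, -101.0]
force: [0.1, -0.8, 0.3]
opening: 0.0696
gripper_force: 0.0
```

>>> send_rows(
  increments=[
    [[0,0,0,0],[0,0,0,0],[0,0,0,0],[0,0,0,0],[0,0,0,0]],
  ],
  jaw=0,
)

```text
clock: 33.98
tool_pos: [0.5005, -0.0697, 0.0121]
orientation: [-180.0, 0.0, -101.0]
force: [-0.4, -0.1, 1.3]
opening: 0.0456
gripper_force: 30.0
```

>>> send_rows(
  increments=[
    [[0,0,0.15,0],[0,0,0.35,0],[0,-0.2,0.5,0],[-0.05,-0.45,0.5,0],[-0.1,-0.7,0.5,0],[-0.2,-0.95,0.5,0],[-0.2,-1,0.5,0]],
  ],
)

```text
clock: 34.85
tool_pos: [0.4585, -0.2719, 0.1115]
orientation: [179.9, 0.0, -101.2]
force: [0.1, 0.3, -1.1]
opening: 0.0458
gripper_force: 30.0
```

>>> send_rows(
  increments=[
    [[0,-0.2,0,0],[0,-0.4,0,0],[0,-0.4,0,0],[0,-0.4,-0.15,0],[0,-0.4,-0.3,0],[0,-0.4,-0.42,0],[0,-0.4,-0.48,0],[0,-0.4,-0.495,0],[0,-0.4,-0.495,0],[0,-0.4,-0.495,0]],
  ],
)

```text
clock: 36.1
tool_pos: [0.461, -0.3499, 0.0139]
orientation: [-179.9, -0.0, -101.0]
force: [-0.2, 0.2, -0.1]
opening: 0.0456
gripper_force: 30.0
```

>>> send_rows(
  increments=[
    [[0,0,0,0],[0,0,0,0],[0,0,0,0],[0,0,0,0]],
  ],
  jaw=0.75,
)

```text
clock: 36.6
tool_pos: [0.4604, -0.3498, 0.013]
orientation: [-180.0, -0.0, -101.0]
force: [-0.9, -0.2, 0.2]
opening: 0.0657
gripper_force: 0.0
```

>>> send_rows(
  increments=[
    [[0,0,0.2,0],[0,0,0.45,0],[0,0.1,0.6,0],[0.1,0.35,0.6,0],[0.2,0.6,0.6,0],[0.24,0.85,0.6,0],[0.24,1,0.6,0]],
  ],
  jaw=0.8,
)

```text
clock: 37.48
tool_pos: [0.5088, -0.1477, 0.133]
orientation: [-180.0, 0.0, -100.9]
force: [-0.2, -0.4, -0.0]
opening: 0.0702
gripper_force: 0.0
```

```bash
python3 - <<'E'
from h import *
for c in('side','top'):
    snap(c)
    for m in moulds(c,.004): print(c,*m)
E
```

```text
side [0.3589 0.0731] 0.49 168 144 [346, 249, 357, 262]
side [0.5191 0.0387] 0.42 151 35 [312, 227, 328, 245]
side [ 0.4573 -0.3447] 0.41 92 35 [371, 196, 381, 204]
top [ 0.693 -0.049] 0.65 93 38 [321, 152, 330, 170]
top [ 0.4569 -0.3476] 0.61 183 26 [408, 221, 427, 237]
```

>>> send_rows(
  increments=[
    [[0.005,0.25,0,0],[0.005,0.5,0,0],[0.005,0.66,0,0],[0.005,0.66,0,0],[0.005,0.66,-0.15,0],[0.005,0.66,-0.35,0],[0.005,0.66,-0.5,0],[0.005,0.66,-0.6,0],[0.005,0.66,-0.6,0]],
  ],
)

```text
clock: 38.9
tool_pos: [0.5082, -0.0194, 0.0115]
orientation: [179.8, -0.1, -101.1]
force: [-0.8, 0.3, 0.7]
opening: 0.0702
gripper_force: 0.0
```

>>> send_rows(
  increments=[
    [[0,0,0,0],[0,0,0,0],[0,0,0,0],[0,0,0,0],[0,0,0,0]],
  ],
  jaw=0,
)

```text
clock: 39.52
tool_pos: [0.5101, -0.0176, 0.0139]
orientation: [-179.9, 0.0, -100.9]
force: [-0.9, -0.8, 6.8]
opening: 0.0462
gripper_force: 30.0
```

>>> send_rows(
  increments=[
    [[0,0,0.15,0],[0,0,0.35,0],[0,-0.2,0.5,0],[-0.05,-0.45,0.5,0],[-0.15,-0.7,0.5,0],[-0.24,-0.95,0.5,0],[-0.24,-1,0.5,0]],
  ],
)

```text
clock: 40.4
tool_pos: [0.4597, -0.2197, 0.113]
orientation: [180.0, 0.0, -101.2]
force: [0.6, 0.2, -0.1]
opening: 0.0462
gripper_force: 30.0
```

>>> send_rows(
  increments=[
    [[0,-0.2,0,0],[0,-0.36,0,0],[0,-0.36,0,0],[0,-0.36,-0.15,0],[0,-0.36,-0.3,0],[0,-0.36,-0.42,0],[0,-0.36,-0.48,0],[0,-0.36,-0.5,0],[0,-0.36,-0.5,0],[0,-0.36,-0.5,0]],
  ],
)

```text
clock: 41.65
tool_pos: [0.4622, -0.2895, 0.0139]
orientation: [-179.9, -0.0, -100.9]
force: [-0.1, 2.9, 4.6]
opening: 0.0462
gripper_force: 30.0
```

>>> send_rows(
  increments=[
    [[0,0,0,0],[0,0,0,0],[0,0,0,0],[0,0,0,0]],
  ],
  jaw=0.75,
)

```text
clock: 42.15
tool_pos: [0.4613, -0.2898, 0.0129]
orientation: [180.0, -0.0, -101.0]
force: [0.2, -0.6, -0.1]
opening: 0.0656
gripper_force: 0.0
```

>>> send_rows(
  increments=[
    [[0,0,0.2,0],[0,0,0.45,0],[0,0.1,0.6,0],[0.1,0.35,0.6,0],[0.2,0.6,0.6,0],[0.3,0.85,0.6,0],[0.3,1,0.6,0],[0.3,1,0.6,0]],
  ],
  jaw=0.8,
)

```text
clock: 43.15
tool_pos: [0.5216, -0.0879, 0.1329]
orientation: [180.0, 0.0, -100.8]
force: [0.5, 0.7, -0.4]
opening: 0.07
gripper_force: 0.0
```

```bash
python3 - <<'E'
from h import *
for c in('side','top'):
    snap(c)
    for m in moulds(c,.004): print(c,*m)
print(ctrl.get_obs()['tool_pos'])
E
```

```text
side [0.5181 0.0396] 0.74 117 35 [317, 229, 326, 245]
side [0.3597 0.0719] 0.46 160 143 [347, 247, 355, 264]
top [ 0.4585 -0.2854] 0.74 180 22 [389, 220, 406, 235]
top [ 0.4586 -0.3472] 0.74 187 25 [407, 218, 425, 235]
[ 0.52121477 -0.09058783  0.13293234]
```

>>> send_rows(
  increments=[
    [[0,0.25,0,0],[0,0.5,0,0],[0,0.645,0,0],[0,0.645,0,0],[0,0.645,-0.15,0],[0,0.645,-0.35,0],[0,0.645,-0.5,0],[0,0.645,-0.6,0],[0,0.645,-0.6,0]],
  ],
)

```text
clock: 44.58
tool_pos: [0.5203, 0.0376, 0.0116]
orientation: [179.8, -0.1, -101.1]
force: [0.5, 0.1, 0.7]
opening: 0.0705
gripper_force: 0.0
```

>>> send_rows(
  increments=[
    [[0,0,0,0],[0,0,0,0],[0,0,0,0],[0,0,0,0],[0,0,0,0]],
  ],
  jaw=0,
)

```text
clock: 45.2
tool_pos: [0.5219, 0.0394, 0.0138]
orientation: [-179.9, 0.0, -100.9]
force: [-1.9, 0.3, 6.3]
opening: 0.0466
gripper_force: 30.0
```

>>> send_rows(
  increments=[
    [[0,0,0.15,0],[0,0,0.35,0],[0,-0.2,0.5,0],[-0.1,-0.45,0.5,0],[-0.2,-0.7,0.5,0],[-0.3,-0.95,0.5,0],[-0.3,-1,0.5,0]],
  ],
)

```text
clock: 46.08
tool_pos: [0.4595, -0.1628, 0.113]
orientation: [180.0, 0.0, -101.1]
force: [1.3, -0.5, -1.5]
opening: 0.0459
gripper_force: 30.0
```

>>> send_rows(
  increments=[
    [[0,-0.2,0,0],[0,-0.33,0,0],[0,-0.33,0,0],[0,-0.33,-0.15,0],[0,-0.33,-0.3,0],[0,-0.33,-0.42,0],[0,-0.33,-0.48,0],[0,-0.33,-0.5,0],[0,-0.33,-0.5,0],[0,-0.33,-0.5,0]],
  ],
)

```text
clock: 47.32
tool_pos: [0.4622, -0.2265, 0.0138]
orientation: [-179.9, 0.0, -100.9]
force: [-0.8, 1.8, 4.4]
opening: 0.0455
gripper_force: 30.0
```

>>> send_rows(
  increments=[
    [[0,0,0,0],[0,0,0,0],[0,0,0,0],[0,0,0,0]],
  ],
  jaw=0.75,
)

```text
clock: 47.82
tool_pos: [0.4613, -0.2268, 0.0129]
orientation: [180.0, -0.0, -101.0]
force: [-0.7, -0.6, 0.2]
opening: 0.0659
gripper_force: 0.0
```

>>> send_rows(
  increments=[
    [[0,0,0.2,0],[0,0,0.45,0],[0,0.1,0.6,0],[0,0.35,0.8,0],[0,0.6,0.8,0],[0,0.85,0.8,0],[0,1,0.8,0]],
  ],
)

```text
clock: 48.7
tool_pos: [0.4612, -0.0249, 0.1733]
orientation: [-180.0, 0.0, -100.9]
force: [-0.2, -1.0, 0.7]
opening: 0.0659
gripper_force: 0.0
```

>>> send_rows(
  increments=[
    [[0,0.3,0,0],[0,0.6,0,0],[0,0.9,0,0],[0,1,0,0],[0,1,0,0]],
  ],
)

```text
clock: 49.32
tool_pos: [0.4611, 0.1742, 0.1726]
orientation: [180.0, -0.0, -100.9]
force: [-0.5, -0.4, 0.2]
opening: 0.0659
gripper_force: 0.0
```

```bash
python3 - <<'E'
from h import *
im=snap('top','top5.png'); cv2.imwrite('pics/top5c.png',cv2.resize(im[120:290,165:465,::-1],(800,453)))
for c in('top','side'):
    if c=='side': snap(c)
    for m in moulds(c,.004): print(c,*m)
rect('trivet','top',.01);rect('grill_press','top',.022);rect('sheet','top',.012)
E
```

```text
top [0.3615 0.0659] 0.76 166 195 [283, 251, 298, 265]
top [ 0.4585 -0.2256] 0.59 174 20 [372, 221, 386, 239]
top [ 0.4573 -0.2856] 0.56 171 22 [389, 222, 402, 237]
top [ 0.4578 -0.3459] 0.51 148 27 [408, 223, 422, 235]
side [0.3586 0.0728] 0.55 172 146 [349, 246, 358, 263]
side [ 0.456  -0.2953] 0.53 80 34 [369, 202, 377, 212]
trivet top 0.77 [ 659.7 -213.1] [116.5 119.3] 44.3 mean [ 657.8 -207.7]
grill_press top 0.59 [ 656.3 -210.1] [ 99.7 103.6] 26.6 mean [ 656.6 -210.8]
sheet top 0.63 [ 460.3 -288.2] [218.8 264.9] 2.1 mean [ 460.6 -287.8]
```

View pics/top5c.png

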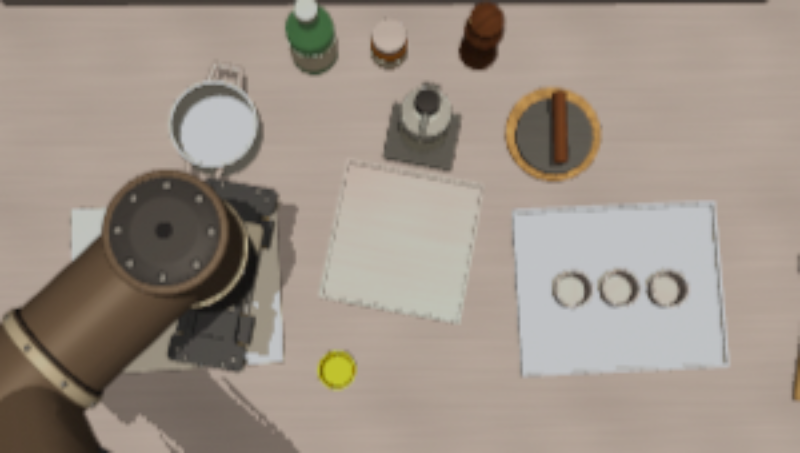

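The last crop shows all three moulds upright on the sheet at crop pixels (571,289), (618,288) and (666,288). The press is centred on the trivet at (554,134), the tray is empty, and the arm touches nothing.

```bash
python3 -c "
from plant import ctrl; print(ctrl.close_job())"
```

```text
the job is handed in; nothing more can be done
None
```

The job is handed in after about 50 s of robot time: the grill press is on the trivet, the cap was pressed to its stop and released, and all three moulds stand upright on the baking sheet, but the judge returned no verdict.

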